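Clear the terrain jig and hold its spring jaw open

TASK

Get the gluing jig ready for the next terrain tile: with the scraper block, without touching the chips with the gripper, wipe all four plaster chips off the bed into the black tray beside it, and stand the scraper upright back on the middle of its mat. Then take the orange grip and pull the spring jaw out until its yellow pointer is level with the red mark, and finish while holding it there: do not let go at the end. Leave the red mark, the game figures, paint pots and card box where they are.

Things in the scene. Friction and masses are not known exactly. Their poses are not given: they have to be found in the camera images.
- bed (a point): White-topped jig bed, fixed, top 40 mm above the table. Point: on its top, mid-width. x runs to the blue far fence, y to the left (scale rail), z up. Bed spans x -90 to 160, y -80 to 80 mm from here; closed jaw's near face at x = 69; chip centres start within x -25 to 25, y -54 to 14. Rail at y 80 to 94, 10 mm above the bed (red mark 20). Side y = -80 is open: chips drop to the tray.
- tray (a point): Black open tray 200 (along the jig) x 110 x 28 mm high, walls 4 mm, standing on the table fixed to the right side (-y) of the jig, along the bed. This point: centre of its inner floor, 5 mm above the table. Axes as bed. Its rim is 12 mm lower than the bed.
- jaw (a joint): Spring-return clamp jaw sliding on the bed: metres pulled out, 0 = closed at the fence, grows as pulled towards the jig's -x, end stop at 0.090. A spring pulls it shut: about 5 N when closed, plus 80 N/m (8 N at 40 mm, 11 N at 70 mm); let go, it snaps shut.
- handle (a point): Upright orange grip block on the aluminium jaw: 20 mm thick along the jig's x, 50 mm wide along y, 60 to 106 mm above the table, free all round; take it from above, one finger before and one behind it. Point: its centre line, 86 mm above the table, 20 mm below its top. Axes as bed. The jaw below it and the blue fence behind are 60 mm high.
- pointer (a point): Tip of the yellow pointer, a bar 5 mm wide along x fixed to the left side of the jaw; it moves with the jaw alongside the scale rail. Point at the bar's end, on its top, at the middle of its width. Axes as bed.
- mark (a point): Red mark, a block 5 mm wide along x, 14 mm long, 10 mm high, clamped on the aluminium scale rail 40 to 70 mm from the closed pointer towards -x. Point: on its top, mid-width. Axes as bed. The jaw is at the mark when pointer and mark have the same x along the jig; they pass without touching.
- scraper_mid (a point): Scraper block standing upright: black foot 110 x 36 mm, 14 mm high, with a wooden grip 90 x 26 mm (rounded) above it, 80 mm high in all, 0.15 to 0.3 kg. This point: its centre, 40 mm above its underside. Its x axis runs along the 110 mm length, y across the 26 mm thickness to be gripped, z up.
- mat_top (a point): Black rubber mat 170 x 90 mm, 3 mm thick, fixed on the table, on which the scraper stands. Point: centre of its top. x along its 170 mm.
- chip0_mid (a point): Loose reddish cast-plaster chip, 22 x 16 x 12 mm, about 12 g, lying on the bed before the jaw. Point: its centre.
- chip1_mid (a point): Loose grey cast-plaster chip, 18 x 18 x 12 mm, about 12 g, lying on the bed before the jaw. Point: its centre.
- chip2_mid (a point): Loose reddish cast-plaster chip, 20 x 14 x 14 mm, about 12 g, lying on the bed before the jaw. Point: its centre.
- chip3_mid (a point): Loose grey cast-plaster chip, 23 x 15 x 11 mm, about 12 g, lying on the bed before the jaw. Point: its centre.
- mini0_mid (a point): Bystander: game figure with green body on a black round base 32 mm across, about 45 to 52 mm tall, loose. Point: on its axis, 20 mm up.
- mini1_mid (a point): Bystander: game figure with copper body on a black round base 32 mm across, about 45 to 52 mm tall, loose. Point: on its axis, 20 mm up.
- mini2_mid (a point): Bystander: game figure with blue body on a black round base 32 mm across, about 45 to 52 mm tall, loose. Point: on its axis, 20 mm up.
- pot0_mid (a point): Bystander: small paint pot with red cap, 32 mm across, 50 mm tall, loose. Point: its centre.
- pot1_mid (a point): Bystander: small paint pot with green cap, 32 mm across, 50 mm tall, loose. Point: its centre.
- cardbox_mid (a point): Bystander: cardboard card box 90 x 65 x 45 mm with green top, loose. Point: its centre.

How it is judged:
By the outcome, as a careful person would: the job done as asked, in the order asked, and still so for the second after the job is handed in, while the arm keeps its last pose, push and grip.
It also fails if it takes over 72 s, if anything falls off the work surface, if the arm or the gripper's body presses on something with over 40 N, if the wrist force passes 120 N, or if a joint passes its speed limit or range.

ROBOT

A 7-joint arm with a two-finger parallel gripper is mounted at the origin on the work surface. World frame = base frame: x ahead of the robot, y to its left, z up, the work surface at z = 0. Lengths are in m, angles in rad, forces in N, time in s.
With the tool pointing down it reaches from about 0.4 to 0.85 m from the base axis. Payload 4.5 kg.
Tool frame: the origin (TCP) lies midway between the tips of the shut fingers; the grasp point (between the pads) lies 19 mm behind it; z points along the fingers, y is the line along which they close (so a half turn about z gives the same grasp; the last joint's range is limited). The gripper opens to 88 mm and grips with 3 to 60 N. Pads are 18 mm wide; open, the fingers measure 123 mm over their backs; the gripper's body (75 mm by 187 mm) begins 45 mm behind the grasp point.
Start: joints at [1.371, 0.689, -0.195, 1.565, 0.157, 0.902, -0.215], TCP at [0.145, -0.608, 0.239] pointing down, gripper open.
Joint ranges: [-3.01, 3.01], [-0.46, 2.08], [-1.47, 1.51], [0.13, 2.56], [-1, 4.14], [0.04, 2.09], [-2.66, 2.66]. Speed limits (rad/s): [2.57, 2.57, 3.14, 3.14, 3.14, 3.14, 3.14].

INTERFACE

Orientations are given as a unit quaternion [x, y, z, w].
In Python, from plant import r gives the robot as it stands.
- The arm moves only by the tool carry_out, never from a script. Its argument "plan" is a list of rows, each an object with "rot": the turn, a rotation vector about the tool's x, y, z in rad, a list of three; "xyz": the shift along the tool's x, y, z in m, a list of three; "grip": the closure in counts, from 0 (fully open) to 255 (shut). In form: [{"rot": [wx, wy, wz], "xyz": [dx, dy, dz], "grip": grip}, ...]. A call has 1 to 8 rows; each row is the pose to reach, as a shift and turn from the pose commanded when the call began, along the tool's axes at that moment; what a row does not reach only later rows make up. A row lasts 1/12 s, in which the tool goes at most 41.7 mm and 7.16 degrees, less where a joint would pass 70% of its speed; a pose out of reach is approached as far as the arm can. A call with a gripper value outside its range is refused whole. The fingers move at their own pace and stop on an object; "squeeze" is the grip in N (left out, the last holds). Time passes only in rows, so rows that repeat a pose let the fingers close. It gives the time, the measured TCP pose, the force, the opening and the grip force at its end, in the units of the state.
- r.get_state(): the state, without advancing time (a new reading comes with each control period).
- r.snapshot(name): name is "side" or "top" or "wrist"; returns the picture (420x560x3 uint8, red, green, blue); there is no depth.
- r.camera_params(name): a dict with "fx", "fy", "cx", "cy" (pixels), "position" and "attitude" of the camera in the world; the wrist camera has in their place "hand_eye" (4x4, takes a point from camera to tool coordinates, whose origin is the TCP and whose axes are the flange's). Camera axes: x right, y down, z forward; pixel columns grow to the right and rows downward; lengths in m; the calibration is good to about 2 mm. A picture is of the moment at which its call begins: read the wrist's pose just before it. camera_params takes no time and is no camera call.
- r.finish_job(): hands the job in; it is judged then, once.
The state is a dict: "clock": time; "q": joint angles; "qd": joint speeds; "joint_torque": joint torques, N m; "tool_pos": TCP position; "eef_rot": TCP orientation; "contact_force": force on the tool from outside, world axes, zero at the start; "moment": the same for the moment, N m; "opening": opening from 0.0 (shut) to 1.0 (fully open); "finger_force": force on a finger pad.
Only numpy, scipy, OpenCV 4.12 (cv2) and the standard library are available. Lean on these libraries where they do the work, as an engineer would, in place of code of your own. Each camera call takes 0.05 s, during which the arm holds its last target. There are 200 camera calls.

## Working session

There is one attempt and no reset: what is moved stays moved. The work goes in short steps, Python scripts to look and compute and a tool call to move; the robot and the scene stay as the last step left them, time stands still between calls to the robot, and variables do not carry over. Pictures are saved under pics/ and viewed, at most 14 in all, crops included, and the job is handed in when it is done.

Besides the shell and the picture viewer there is one more tool, called after "Emit:" in YAML: its name, and indented under it one key for each argument. carry_out: Moves the arm, as the interface text tells. Its arguments: {"type":"object","properties":{"plan":{"type":"array"},"squeeze":{"type":"number"}},"required":["plan"]}

```bash
mkdir -p pics; ls
python3 - <<'E'
from plant import r
import cv2,numpy as np
for n in("top","side"):
    im=r.snapshot(n); cv2.imwrite(f"pics/{n}0.png",im[:,:,::-1]); print(n,r.camera_params(n))
s=r.get_state();print(s['tool_pos'],s['eef_rot'],s['clock'],s['opening']);print(r.camera_params("wrist"))
E
```

```text
pics
top {'fx': 500.94491727602025, 'fy': 500.94491727602025, 'cx': 282.714735745191, 'cy': 205.0708128234472, 'position': array([0.35971152, 0.0056541 , 1.4192421 ]), 'attitude': array([-0.69770875,  0.71321811, -0.05464501,  0.03919633])}
side {'fx': 396.7942387641822, 'fy': 396.7942387641822, 'cx': 284.9786532602861, 'cy': 205.6618529601937, 'position': array([0.27868659, 0.74781852, 0.59570585]), 'attitude': array([-0.13815993,  0.87110519, -0.4650248 ,  0.0764167 ])}
[ 0.14463256 -0.60744787  0.23799592] [ 9.93167538e-01  1.16694283e-01 -1.66338488e-04 -8.11827578e-04] 0.1 1.0038830567876913
{'fx': 365.85287989034975, 'fy': 365.85287989034975, 'cx': 275.52123864408924, 'cy': 209.04712413979482, 'hand_eye': array([[-9.25263378e-04, -9.58738671e-01, -2.84287364e-01,
         7.35389119e-02],
       [ 9.99999463e-01, -7.54626647e-04, -7.09750622e-04,
         1.64002134e-03],
       [ 4.65934547e-04, -2.84287868e-01,  9.58738854e-01,
        -1.45686138e-01],
       [ 0.00000000e+00,  0.00000000e+00,  0.00000000e+00,
         1.00000000e+00]])}
```

View pics/top0.png

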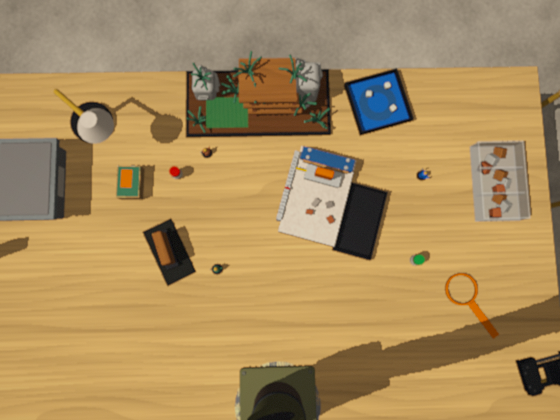

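View pics/side0.png

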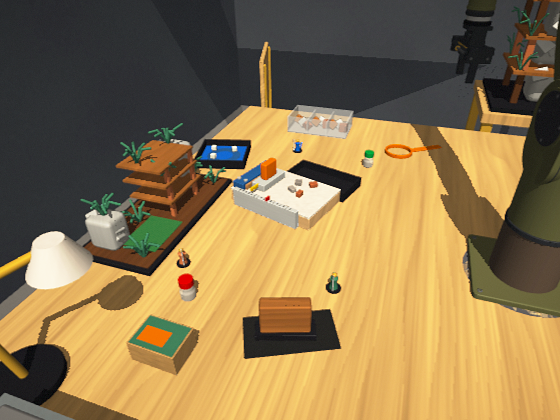

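The top view has +x upward and +y to the left. The jig is around (320,200), the tray at (362,222), and the mat and scraper at (168,252). The figures and pots stand clear of the jig, and the green figure at (217,268) is near the mat.

```bash
cat > h.py <<'E'
from plant import r
import cv2,numpy as np
from scipy.spatial.transform import Rotation as R
def cam(n,s=None):
    p=r.camera_params(n)
    if n=="wrist":
        s=s or r.get_state(); T=np.eye(4);T[:3,:3]=R.from_quat(s['eef_rot']).as_matrix();T[:3,3]=s['tool_pos'];T=T@p['hand_eye'];return p,T[:3,:3],T[:3,3]
    return p,R.from_quat(p['attitude']).as_matrix(),np.array(p['position'])
def ray(c,uv,z):
    p,M,o=c; uv=np.atleast_2d(np.asarray(uv,float))
    d=np.c_[(uv[:,0]-p['cx'])/p['fx'],(uv[:,1]-p['cy'])/p['fy'],np.ones(len(uv))]@M.T
    return o+d*((z-o[2])/d[:,2])[:,None]
def proj(c,P):
    p,M,o=c; q=(np.atleast_2d(P)-o)@M
    return np.c_[q[:,0]/q[:,2]*p['fx']+p['cx'],q[:,1]/q[:,2]*p['fy']+p['cy']]
E
python3 - <<'E'
from h import *
im=cv2.imread("pics/top0.png")
a=cv2.resize(im[135:270,270:400],None,fx=4,fy=4,interpolation=cv2.INTER_CUBIC)
b=cv2.resize(im[210:295,135:235],None,fx=2.7,fy=2.7,interpolation=cv2.INTER_CUBIC)
o=np.zeros((540,800,3),np.uint8);o[:a.shape[0],:a.shape[1]]=a;o[:b.shape[0],525:525+b.shape[1]]=b
cv2.imwrite("pics/crop0.png",o)
c=cam("top");hsv=cv2.cvtColor(im,cv2.COLOR_BGR2HSV)
def blobs(m,box,z,name,amin=8):
    x0,y0,x1,y1=box;k=np.zeros_like(m);k[y0:y1,x0:x1]=m[y0:y1,x0:x1]
    for cn in cv2.findContours(k,cv2.RETR_EXTERNAL,cv2.CHAIN_APPROX_NONE)[0]:
        if cv2.contourArea(cn)<amin: continue
        w=ray(c,cn[:,0],z)[:,:2].astype(np.float32);rc=cv2.minAreaRect(w);print(name,np.round(rc[0],4),np.round(rc[1],3),round(rc[2],1),cn[:,0].mean(0).round(1))
blobs(cv2.inRange(hsv,(0,0,0),(180,255,45)),(140,210,200,290),.003,"mat",300)
blobs(cv2.inRange(hsv,(5,100,80),(20,255,255)),(148,228,190,272),.083,"grip",50)
blobs(cv2.inRange(hsv,(0,0,0),(180,255,45)),(330,180,395,265),.028,"tray",300)
blobs(cv2.inRange(hsv,(0,0,140),(180,50,255)),(275,140,360,250),.04,"bed",300)
blobs(cv2.inRange(hsv,(3,180,150),(18,255,255)),(300,150,345,185),.106,"handle")
blobs(cv2.inRange(hsv,(0,60,60),(180,255,230)),(300,190,345,225),.052,"chip")
E
```

```text
mat [0.4248 0.2942] [0.16  0.083] 25.0 [169.1 251.5]
grip [0.4004 0.3298] [0.082 0.031] 24.7 [151.7 259.6]
grip [0.431  0.3001] [0.092 0.027] 18.6 [160.7 247.7]
grip [0.4491 0.2289] [0.089 0.033] 24.9 [185.3 240.2]
tray [ 0.4976 -0.2433] [0.103 0.195] 73.3 [360.5 220.9]
bed [ 0.5624 -0.1147] [0.176 0.231] 73.1 [313.7 197.3]
handle [ 0.6219 -0.1386] [0.048 0.022] 75.7 [324.2 172.2]
chip [ 0.5008 -0.1556] [0.022 0.02 ] 25.3 [330. 219.]
chip [ 0.5227 -0.0984] [0.022 0.014] 88.8 [309.1 211.4]
```

View pics/crop0.png

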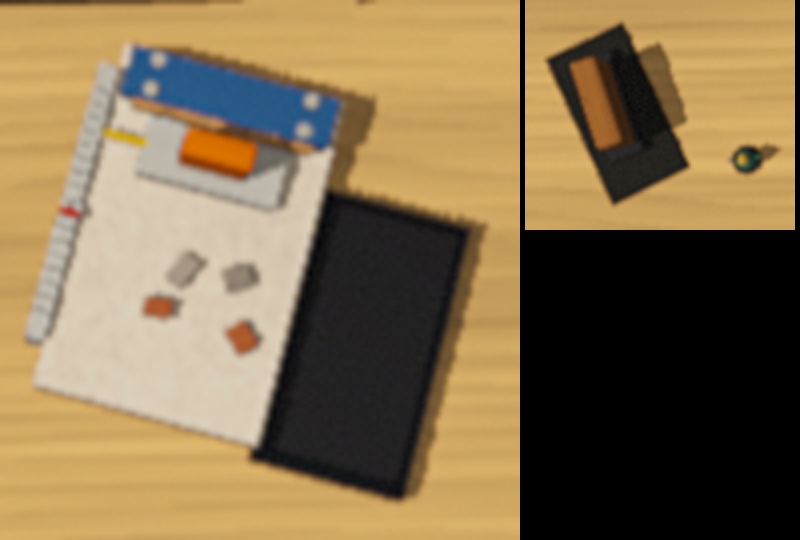

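The crop shows the jig with x pointing up and slightly right (about -17°). The chips are around (160–240, 265–340). The pointer is at (125,137) and the red mark at (68,211). The scraper sits about 7° skewed to its mat.

```bash
cat >> h.py <<'E'
def go(pos,yaw,s=None):
    s=s or r.get_state();M=R.from_quat(s['eef_rot'])
    c,t=np.cos(yaw),np.sin(yaw);G=R.from_matrix(np.array([[c,t,0],[t,-c,0],[0,0,-1]]))
    d=M.inv().apply(np.array(pos)-s['tool_pos']);w=(M.inv()*G).as_rotvec()
    x=M.as_matrix()[:,0];print("now",s['tool_pos'].round(4),"yaw",np.degrees(np.arctan2(x[1],x[0])).round(2),"clk",s['clock'],"-> xyz",d.round(4),"rot",w.round(4))
E
python3 - <<'E'
from h import *
c=cam("top")
f=lambda p,z:ray(c,np.array(p)/4+[270,135],z)[0]
nl,nr=f((35,385),.04),f((262,447),.04)
print(nl,nr,np.linalg.norm(nl-nr))
yd=(nl-nr)/np.linalg.norm(nl-nr);yaw=np.arctan2(-yd[0],yd[1]);print(np.degrees(yaw))
xd=np.array([yd[1],-yd[0],0]);print("bed",(nl+nr)/2+.09*xd)
go((.53,-.12,.25),np.radians(-17))
E
```

```text
[ 0.47104264 -0.01407149  0.04      ] [ 0.42489983 -0.16936146  0.04      ] 0.16200041338501917
-16.548773284210736
bed [ 0.53424322 -0.11735131  0.04      ]
now [ 0.1446 -0.6074  0.238 ] yaw 13.4 clk 0.1 -> xyz [ 0.4879 -0.3849 -0.0114] rot [-0.0016  0.0006  0.5306]
```

Emit:
carry_out:
  plan:
    - {"rot": [0,0,0],"xyz": [0.244,-0.192,-0.01],"grip": 0}
    - {"rot": [0,0,0],"xyz": [0.244,-0.192,-0.01],"grip": 0}
    - {"rot": [0,0,0],"xyz": [0.244,-0.192,-0.01],"grip": 0}
    - {"rot": [0,0,0],"xyz": [0.244,-0.192,-0.01],"grip": 0}
    - {"rot": [0,0,0],"xyz": [0.244,-0.192,-0.01],"grip": 0}
    - {"rot": [0,0,0],"xyz": [0.244,-0.192,-0.01],"grip": 0}
    - {"rot": [0,0,0],"xyz": [0.244,-0.192,-0.01],"grip": 0}
    - {"rot": [0,0,0],"xyz": [0.244,-0.192,-0.01],"grip": 0}

```text
clock: 0.77
tool_pos: [0.3414, -0.3595, 0.2488]
eef_rot: [0.993, 0.12, 0.001, -0.001]
contact_force: [-0.8, -0.0, -0.3]
opening: 1.003
finger_force: 0.0
```

Emit:
carry_out:
  plan:
    - {"rot": [0,0,0.53],"xyz": [0.244,-0.192,0],"grip": 0}
    - {"rot": [0,0,0.53],"xyz": [0.244,-0.192,0],"grip": 0}
    - {"rot": [0,0,0.53],"xyz": [0.244,-0.192,0],"grip": 0}
    - {"rot": [0,0,0.53],"xyz": [0.244,-0.192,0],"grip": 0}
    - {"rot": [0,0,0.53],"xyz": [0.244,-0.192,0],"grip": 0}
    - {"rot": [0,0,0.53],"xyz": [0.244,-0.192,0],"grip": 0}
    - {"rot": [0,0,0.53],"xyz": [0.244,-0.192,0],"grip": 0}
    - {"rot": [0,0,0.53],"xyz": [0.244,-0.192,0],"grip": 0}

```text
clock: 1.43
tool_pos: [0.534, -0.1148, 0.2484]
eef_rot: [0.99, -0.144, 0.001, -0.002]
contact_force: [0.5, 0.7, 0.1]
opening: 1.001
finger_force: 0.0
```

Run:
```python
from h import *
s=r.get_state();print(s['q'],s['qd'].round(2));np.save("s1.npy",s,allow_pickle=True)
im=r.snapshot("wrist")[:,:,::-1];cv2.imwrite("pics/w1.png",im)
go((.43,.30,.25),np.radians(18.6))
```

```text
[ 0.1211746   0.56876642  0.0134185   1.80192294 -0.01549997  0.7692687
 -1.71560172] [-0.33  0.11  0.07 -0.23 -0.    0.15 -0.29]
now [ 0.5354 -0.1127  0.2483] yaw -16.33 clk 1.4833 -> xyz [-2.172e-01 -3.665e-01 -1.000e-04] rot [-0.0048 -0.0036 -0.6097]
```

View pics/w1.png

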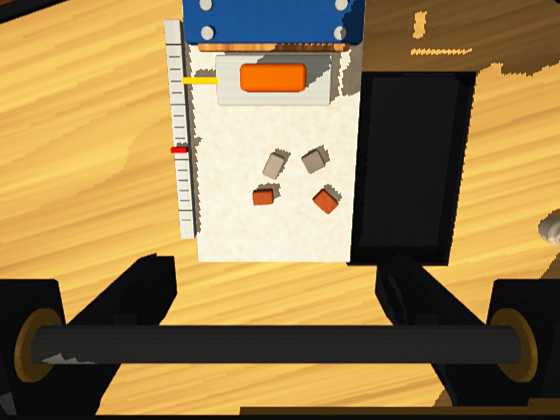

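The wrist view shows the whole jig. The bed's near edge runs from (199,262) to (351,262), the mark is at (178,150), the pointer tip is at (185,80), and the handle is at (273,78). The chips are at (273,165), (314,160), (263,197) and (325,201).

Run:
```python
from h import *
s=np.load("s1.npy",allow_pickle=True).item();c=cam("wrist",s);im=cv2.imread("pics/w1.png");hsv=cv2.cvtColor(im,cv2.COLOR_BGR2HSV)
nl,nr,fl=[ray(c,p,.04)[0] for p in((199,262),(351,262),(188,80))]
yd=nl-nr;L=np.linalg.norm(yd);yaw=np.arctan2(-yd[0],yd[1])
# right edge of bed: transition columns along rows 120..255
e=[(max(np.where((hsv[v,200:380,2]>150)&(hsv[v,200:380,1]<60))[0])+200,v) for v in range(115,256,5)]
w=ray(c,e,.04);l=cv2.fitLine(w[:,:2].astype(np.float32),cv2.DIST_HUBER,0,.01,.01).ravel();yaw2=np.arctan(l[1]/l[0])
print(L,np.degrees(yaw),np.degrees(yaw2))
xd=np.array([np.cos(yaw2),np.sin(yaw2),0]);yv=np.array([-xd[1],xd[0],0])
B=(nl+nr)/2+.09*xd;print("bed",B);np.savez("bed.npz",B=B,yaw=yaw2)
def b(p,z):
    q=ray(c,p,z)[0]-B;return np.round([q@xd,q@yv],4)
def mids(lo,hi,box):
    x0,y0,x1,y1=box;m=cv2.inRange(hsv[y0:y1,x0:x1],lo,hi);M=cv2.moments(m,True);return M['m10']/M['m00']+x0,M['m01']/M['m00']+y0
print("chips",[b(p,.052) for p in((273,163),(313,158),(263,195),(325,199))])
p=mids((0,200,100),(8,255,255),(168,140,192,160));print("mark",p,b(p,.06))
p=mids((22,150,120),(35,255,255),(180,70,218,92));print("pointer",p,b(p,.05),b(p,.06),"tip",b((184,p[1]),.06))
p=mids((3,200,200),(18,255,255),(235,58,310,85));print("handle top",p,b(p,.106))
print("jaw near face",b((273,105),.04),b((273,93),.06))
```

```text
0.16032240623966695 -16.457729820337516 -16.666199
bed [ 0.53521733 -0.11494215  0.04      ]
chips [array([0.0169, 0.0019]), array([ 0.0217, -0.0356]), array([-0.0141,  0.0115]), array([-0.0179, -0.0484])]
mark (178.27380952380952, 149.5) [0.0304 0.088 ]
pointer (199.37962962962962, 80.42129629629629) [0.0903 0.0673] [0.0898 0.0653] tip [0.0898 0.0786]
handle top (271.6243093922652, 74.53512233622732) [0.0917 0.0022]
jaw near face [0.0693 0.002 ] [0.0795 0.0017]
```

Emit:
carry_out:
  plan:
    - {"rot": [0,0,-0.61],"xyz": [-0.217,-0.366,0],"grip": 0}
    - {"rot": [0,0,-0.61],"xyz": [-0.217,-0.366,0],"grip": 0}
    - {"rot": [0,0,-0.61],"xyz": [-0.217,-0.366,0],"grip": 0}
    - {"rot": [0,0,-0.61],"xyz": [-0.217,-0.366,0],"grip": 0}
    - {"rot": [0,0,-0.61],"xyz": [-0.217,-0.366,0],"grip": 0}
    - {"rot": [0,0,-0.61],"xyz": [-0.217,-0.366,0],"grip": 0}
    - {"rot": [0,0,-0.61],"xyz": [-0.217,-0.366,0],"grip": 0}
    - {"rot": [0,0,-0.61],"xyz": [-0.217,-0.366,0],"grip": 0}

```text
clock: 2.15
tool_pos: [0.4507, 0.2036, 0.2485]
eef_rot: [0.988, 0.156, -0.0, 0.0]
contact_force: [0.7, -0.7, -0.5]
opening: 1.001
finger_force: 0.0
```

Run:
```python
from h import *
go((.43,.30,.25),np.radians(18.6))
```

```text
now [0.4507 0.2036 0.2485] yaw 17.94 clk 2.15 -> xyz [ 0.01   -0.0981 -0.0015] rot [ 0.0004  0.0006 -0.0115]
```

Emit:
carry_out:
  plan:
    - {"rot": [0,0,-0.01],"xyz": [0.01,-0.098,0],"grip": 0}
    - {"rot": [0,0,-0.01],"xyz": [0.01,-0.098,0],"grip": 0}
    - {"rot": [0,0,-0.01],"xyz": [0.01,-0.098,0],"grip": 0}
    - {"rot": [0,0,-0.01],"xyz": [0.01,-0.098,0],"grip": 0}
    - {"rot": [0,0,-0.01],"xyz": [0.01,-0.098,0],"grip": 0}

```text
clock: 2.57
tool_pos: [0.4305, 0.2987, 0.2483]
eef_rot: [0.987, 0.162, -0.0, 0.001]
contact_force: [0.1, -0.8, 0.5]
opening: 0.999
finger_force: 0.0
```

Run:
```python
from h import *
s=r.get_state();np.save("s2.npy",s,allow_pickle=True)
im=r.snapshot("wrist")[:,:,::-1].copy();cv2.imwrite("pics/w2.png",im)
go((.43,.30,.25),np.radians(18.6),s)
```

```text
now [0.4305 0.2987 0.2483] yaw 18.65 clk 2.5667 -> xyz [-0.     -0.0014 -0.0017] rot [0.001  0.001  0.0009]
```

View pics/w2.png

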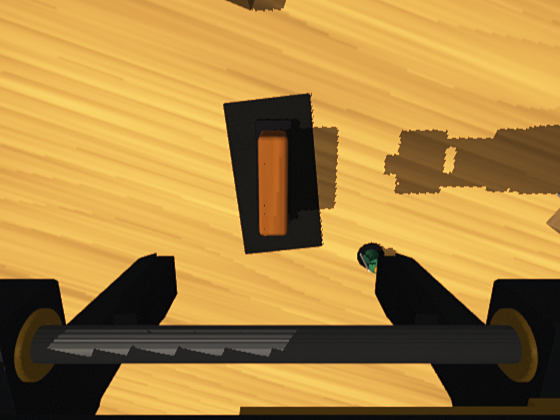

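The mat corners are at about (224,104), (310,94), (322,244) and (246,253). The scraper grip's top spans columns 259–288 and rows 130–236. The green figure at (370,257) is close to the right finger's side.

Run:
```python
from h import *
s=np.load("s2.npy",allow_pickle=True).item();c=cam("wrist",s);im=cv2.imread("pics/w2.png");hsv=cv2.cvtColor(im,cv2.COLOR_BGR2HSV)
k=np.zeros(im.shape[:2],np.uint8);k[115:245,248:300]=cv2.inRange(hsv,(3,120,60),(22,255,255))[115:245,248:300]
cn=max(cv2.findContours(k,cv2.RETR_EXTERNAL,cv2.CHAIN_APPROX_NONE)[0],key=cv2.contourArea)[:,0]
w=ray(c,cn,.083)[:,:2];print("grip",cv2.minAreaRect(w.astype(np.float32)),cn.min(0),cn.max(0))
m=ray(c,[(223.5,104),(310.5,94),(322.5,244.5),(245.5,253.5)],.003);print("mat",m.mean(0),[np.linalg.norm(m[i]-m[i-1]).round(4) for i in range(4)])
d=(m[0]+m[1]-m[2]-m[3]);print("mat yaw",np.degrees(np.arctan2(d[1],d[0])))
print("mini0 base",ray(c,[(370,257)],.003), "finger tips at y +-.0615")
```

```text
grip ((0.43260708451271057, 0.3003920912742615), (0.09240767359733582, 0.02537594735622406), 17.81395721435547) [258 131] [287 235]
mat [0.42344411 0.29419042 0.003     ] [np.float64(0.1672), np.float64(0.0896), np.float64(0.1658), np.float64(0.0893)]
mat yaw 24.96971995752733
mini0 base [[0.37036412 0.16106694 0.003     ]] finger tips at y +-.0615
```

Emit:
carry_out:
  plan:
    - {"rot": [0,0,0.013],"xyz": [0.002,-0.001,0.04],"grip": 0}
    - {"rot": [0,0,0.013],"xyz": [0.002,-0.001,0.08],"grip": 0}
    - {"rot": [0,0,0.013],"xyz": [0.002,-0.001,0.12],"grip": 0}
    - {"rot": [0,0,0.013],"xyz": [0.002,-0.001,0.155],"grip": 0}
    - {"rot": [0,0,0.013],"xyz": [0.002,-0.001,0.185],"grip": 0}
    - {"rot": [0,0,0.013],"xyz": [0.002,-0.001,0.205],"grip": 0}
    - {"rot": [0,0,0.013],"xyz": [0.002,-0.001,0.213],"grip": 0}
    - {"rot": [0,0,0.013],"xyz": [0.002,-0.001,0.213],"grip": 0}

```text
clock: 3.28
tool_pos: [0.4324, 0.2976, 0.0343]
eef_rot: [0.988, 0.153, -0.001, 0.002]
contact_force: [-0.4, 1.0, -0.4]
opening: 1.003
finger_force: 0.0
```

Emit:
carry_out:
  plan:
    - {"rot": [0,0,0],"xyz": [0,0,0],"grip": 230}
    - {"rot": [0,0,0],"xyz": [0,0,0],"grip": 230}
    - {"rot": [0,0,0],"xyz": [0,0,0],"grip": 230}
    - {"rot": [0,0,0],"xyz": [0,0,0],"grip": 230}
    - {"rot": [0,0,0],"xyz": [0,0,0],"grip": 230}
    - {"rot": [0,0,0],"xyz": [0,0,0],"grip": 230}
    - {"rot": [0,0,0],"xyz": [0,0,0],"grip": 230}
    - {"rot": [0,0,0],"xyz": [0,0,0],"grip": 230}
  squeeze: 30

```text
clock: 3.95
tool_pos: [0.4325, 0.3004, 0.0358]
eef_rot: [0.988, 0.155, 0.0, -0.0]
contact_force: [1.2, 0.3, 0.1]
opening: 0.417
finger_force: 0.0
```

Run:
```python
from h import *
s=r.get_state();print(s['opening'],s['finger_force'],s['contact_force'])
go((s['tool_pos'][0],s['tool_pos'][1],.2),np.radians(17.9),s)
b=np.load("bed.npz");y=float(b['yaw'])
for p in ((-.004,.055),(-.004,-.08)):
    print((b['B'][:2]+np.array([[np.cos(y),-np.sin(y)],[np.sin(y),np.cos(y)]])@p))
```

```text
0.41689843810638094 0.0 [1.15703659 0.31842572 0.05686405]
now [0.4325 0.3004 0.0358] yaw 17.82 clk 3.95 -> xyz [ 0.      0.     -0.1642] rot [ 0.     -0.0002 -0.0015]
[ 0.54715911 -0.06110542]
[ 0.50844173 -0.19043432]
```

Emit:
carry_out:
  plan:
    - {"rot": [0,0,0],"xyz": [0,0,0],"grip": 230}
    - {"rot": [0,0,0],"xyz": [0,0,0],"grip": 230}
    - {"rot": [0,0,0],"xyz": [0,0,0],"grip": 230}
    - {"rot": [0,0,0],"xyz": [0,0,0],"grip": 230}
    - {"rot": [0,0,0],"xyz": [0,0,0],"grip": 230}

```text
clock: 4.37
tool_pos: [0.4325, 0.3006, 0.0357]
eef_rot: [0.988, 0.155, 0.0, -0.0]
contact_force: [-0.2, 1.4, 0.0]
opening: 0.294
finger_force: 30.0
```

Emit:
carry_out:
  plan:
    - {"rot": [0,0,0],"xyz": [0,0,-0.03],"grip": 230}
    - {"rot": [0,0,0],"xyz": [0,0,-0.065],"grip": 230}
    - {"rot": [0,0,0],"xyz": [0,0,-0.1],"grip": 230}
    - {"rot": [0,0,0],"xyz": [0,0,-0.13],"grip": 230}
    - {"rot": [0,0,0],"xyz": [0,0,-0.145],"grip": 230}
    - {"rot": [0,0,0],"xyz": [0,0,-0.145],"grip": 230}

```text
clock: 4.87
tool_pos: [0.4341, 0.3011, 0.1838]
eef_rot: [0.988, 0.154, 0.003, -0.001]
contact_force: [0.6, 0.1, -1.9]
opening: 0.29
finger_force: 30.0
```

Run:
```python
from h import *
s=r.get_state();print(s['opening'],s['finger_force'],s['contact_force'])
im=r.snapshot("side");cv2.imwrite("pics/s3.png",im[:,:,::-1])
go((.547,-.061,.16),np.radians(-16.6))
```

```text
0.29019463772857523 29.96889604255557 [ 0.63650559  0.05562103 -1.94073309]
now [0.4332 0.3005 0.1817] yaw 17.78 clk 4.9167 -> xyz [-0.002   0.379   0.0215] rot [-0.0014 -0.0024  0.6   ]
```

Emit:
carry_out:
  plan:
    - {"rot": [0,0,0],"xyz": [0,0.015,0],"grip": 230}
    - {"rot": [0,0,0],"xyz": [0,0.04,0],"grip": 230}
    - {"rot": [0,0,0],"xyz": [0,0.07,0],"grip": 230}
    - {"rot": [0,0,0],"xyz": [0,0.1,0],"grip": 230}
    - {"rot": [0,0,0],"xyz": [0,0.13,0],"grip": 230}
    - {"rot": [0,0,0],"xyz": [0,0.16,0],"grip": 230}
    - {"rot": [0,0,0],"xyz": [0,0.19,0],"grip": 230}
    - {"rot": [0,0,0],"xyz": [0,0.22,0],"grip": 230}

```text
clock: 5.58
tool_pos: [0.4985, 0.089, 0.1785]
eef_rot: [0.988, 0.155, -0.002, 0.0]
contact_force: [0.5, -0.3, -1.9]
opening: 0.291
finger_force: 30.0
```

Emit:
carry_out:
  plan:
    - {"rot": [0,0,0.08],"xyz": [-0.002,0.03,0],"grip": 230}
    - {"rot": [0,0,0.18],"xyz": [-0.002,0.06,0],"grip": 230}
    - {"rot": [0,0,0.28],"xyz": [-0.002,0.09,0],"grip": 230}
    - {"rot": [0,0,0.38],"xyz": [-0.002,0.12,0],"grip": 230}
    - {"rot": [0,0,0.48],"xyz": [-0.002,0.145,0],"grip": 230}
    - {"rot": [0,0,0.56],"xyz": [-0.002,0.157,0],"grip": 230}
    - {"rot": [0,0,0.6],"xyz": [-0.002,0.159,0],"grip": 230}
    - {"rot": [0,0,0.6],"xyz": [-0.002,0.159,0],"grip": 230}

```text
clock: 6.25
tool_pos: [0.5452, -0.0616, 0.1789]
eef_rot: [0.989, -0.145, -0.002, 0.0]
contact_force: [0.4, -0.1, -2.7]
opening: 0.291
finger_force: 30.0
```

Run:
```python
from h import *
s=np.load("s2.npy",allow_pickle=True).item()
s=r.get_state();print(s['opening'],s['finger_force'],s['contact_force'],s['qd'].round(2))
np.save("s4.npy",s,allow_pickle=True)
cv2.imwrite("pics/w4.png",r.snapshot("wrist")[:,:,::-1])
go((.547,-.061,.0745),np.radians(-16.6))
```

```text
0.2909077876055557 29.969656099565327 [ 0.41108878 -0.08753919 -2.71251077] [-0.02 -0.02 -0.05  0.01  0.01  0.    0.04]
now [ 0.5453 -0.0601  0.1792] yaw -16.45 clk 6.3 -> xyz [0.0023 0.0003 0.1047] rot [0.0004 0.0033 0.0027]
```

View pics/w4.png

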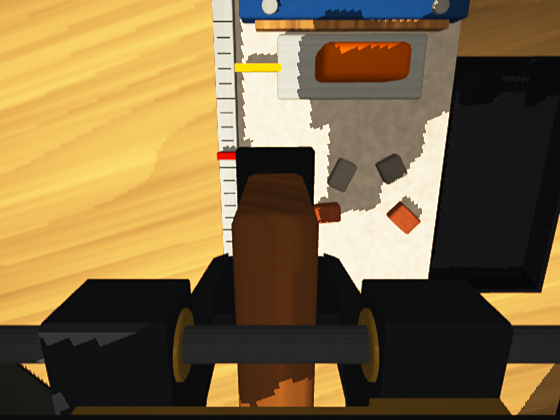

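The scraper hangs between the rail at the left (mark at (227,156)) and the chips, and it is clear of both. I'm lowering it.

Emit:
carry_out:
  plan:
    - {"rot": [0,0.003,0.003],"xyz": [0.001,0,0.02],"grip": 230}
    - {"rot": [0,0.003,0.003],"xyz": [0.001,0,0.045],"grip": 230}
    - {"rot": [0,0.003,0.003],"xyz": [0.001,0,0.07],"grip": 230}
    - {"rot": [0,0.003,0.003],"xyz": [0.001,0,0.085],"grip": 230}
    - {"rot": [0,0.003,0.003],"xyz": [0.001,0,0.095],"grip": 230}
    - {"rot": [0,0.003,0.003],"xyz": [0.001,0,0.101],"grip": 230}
    - {"rot": [0,0.003,0.003],"xyz": [0.001,0,0.101],"grip": 230}
    - {"rot": [0,0.003,0.003],"xyz": [0.001,0,0.101],"grip": 230}

```text
clock: 6.97
tool_pos: [0.5477, -0.0608, 0.08]
eef_rot: [0.989, -0.145, 0.002, 0.0]
contact_force: [0.5, -0.5, -2.0]
opening: 0.29
finger_force: 30.0
```

Run:
```python
from h import *
s=r.get_state();print(s['opening'],s['contact_force'],s['moment'])
go((.547,-.061,.0738),np.radians(-16.6))
cv2.imwrite("pics/side5.png",cv2.resize(r.snapshot("side")[130:250,200:380,::-1],None,fx=4,fy=4,interpolation=cv2.INTER_CUBIC))
```

```text
0.2902422232305547 [ 0.48307573 -0.46062798 -1.97228074] [ 0.02205567  0.01537439 -0.00300995]
now [ 0.5477 -0.0608  0.08  ] yaw -16.66 clk 6.9667 -> xyz [-0.0006  0.0004  0.0062] rot [-0.0004 -0.0033 -0.0011]
```

View pics/side5.png

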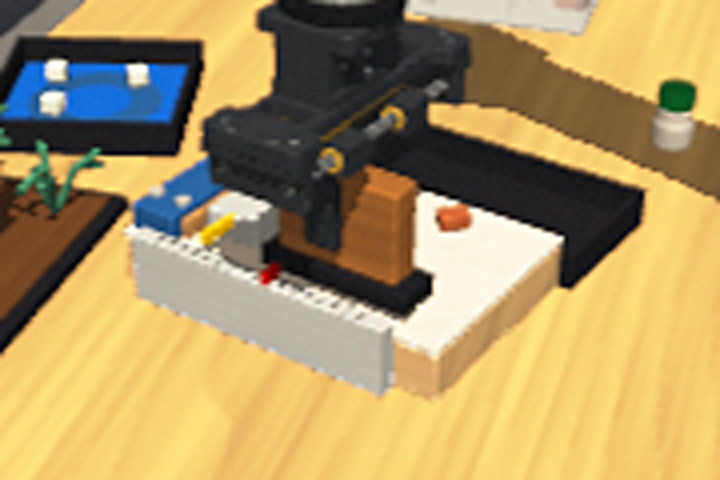

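The scraper is level, inside the rail, and clear of the mark and the jaw. I'll lower it the last few millimetres and wipe.

Emit:
carry_out:
  plan:
    - {"rot": [0,0,0],"xyz": [-0.001,0,0.003],"grip": 230}
    - {"rot": [0,0,0],"xyz": [-0.001,0,0.0055],"grip": 230}
    - {"rot": [0,0,0],"xyz": [-0.001,0,0.0055],"grip": 230}
    - {"rot": [0,0,0],"xyz": [-0.001,0,0.0055],"grip": 230}

```text
clock: 7.35
tool_pos: [0.5465, -0.0611, 0.0744]
eef_rot: [0.989, -0.146, 0.002, 0.0]
contact_force: [1.0, -0.6, -1.5]
opening: 0.287
finger_force: 30.0
```

Emit:
carry_out:
  plan:
    - {"rot": [0,0,0],"xyz": [0,0.006,0],"grip": 230}
    - {"rot": [0,0,0],"xyz": [0,0.016,0],"grip": 230}
    - {"rot": [0,0,0],"xyz": [0,0.026,0],"grip": 230}
    - {"rot": [0,0,0],"xyz": [0,0.036,0],"grip": 230}
    - {"rot": [0,0,0],"xyz": [0,0.046,0],"grip": 230}
    - {"rot": [0,0,0],"xyz": [0,0.056,0],"grip": 230}
    - {"rot": [0,0,0],"xyz": [0,0.066,0],"grip": 230}
    - {"rot": [0,0,0],"xyz": [0,0.072,0],"grip": 230}

```text
clock: 8.02
tool_pos: [0.5251, -0.1322, 0.0743]
eef_rot: [0.989, -0.147, 0.001, 0.001]
contact_force: [0.2, 0.6, -1.0]
opening: 0.295
finger_force: 30.0
```

Run:
```python
from h import *
s=r.get_state();print(s['opening'],s['contact_force'],s['moment'])
go((.5053,-.2005,.0743),np.radians(-16.6))
```

```text
0.2952296878600717 [ 0.21064556  0.59538443 -1.00644794] [ 0.13163954 -0.01142941 -0.04343989]
now [ 0.5251 -0.1322  0.0743] yaw -16.85 clk 8.0167 -> xyz [0.0008 0.0711 0.    ] rot [ 0.0009 -0.003  -0.0044]
```

Emit:
carry_out:
  plan:
    - {"rot": [0,0,0],"xyz": [0.001,0.008,0],"grip": 230}
    - {"rot": [0,0,0],"xyz": [0.001,0.017,0],"grip": 230}
    - {"rot": [0,0,0],"xyz": [0.001,0.026,0],"grip": 230}
    - {"rot": [0,0,0],"xyz": [0.001,0.035,0],"grip": 230}
    - {"rot": [0,0,0],"xyz": [0.001,0.044,0],"grip": 230}
    - {"rot": [0,0,0],"xyz": [0.001,0.053,0],"grip": 230}
    - {"rot": [0,0,0],"xyz": [0.001,0.062,0],"grip": 230}
    - {"rot": [0,0,0],"xyz": [0.001,0.071,0],"grip": 230}

```text
clock: 8.68
tool_pos: [0.5059, -0.1993, 0.0742]
eef_rot: [0.989, -0.146, 0.001, 0.0]
contact_force: [1.2, 0.6, -2.0]
opening: 0.292
finger_force: 30.0
```

Emit:
carry_out:
  plan:
    - {"rot": [0,0,0],"xyz": [0,0.002,0],"grip": 230}
    - {"rot": [0,0,0],"xyz": [0,0.002,0],"grip": 230}
    - {"rot": [0,0,0],"xyz": [0,0.002,-0.03],"grip": 230}
    - {"rot": [0,0,0],"xyz": [0,0.002,-0.06],"grip": 230}
    - {"rot": [0,0,0],"xyz": [0,-0.02,-0.09],"grip": 230}
    - {"rot": [0,0,0],"xyz": [0,-0.05,-0.105],"grip": 230}
    - {"rot": [0,0,0],"xyz": [0,-0.07,-0.105],"grip": 230}
    - {"rot": [0,0,0],"xyz": [0,-0.08,-0.105],"grip": 230}

```text
clock: 9.35
tool_pos: [0.5309, -0.1171, 0.1805]
eef_rot: [0.99, -0.143, 0.003, -0.001]
contact_force: [-0.6, 0.5, -2.2]
opening: 0.298
finger_force: 30.0
```

Run:
```python
from h import *
s=r.get_state();print(s['opening'],s['contact_force'])
go((.432,.298,.18),np.radians(18))
b=r.snapshot("wrist")[:210,200:,::-1]
a=cv2.resize(r.snapshot("side")[130:240,220:380,::-1],None,fx=3,fy=3,interpolation=cv2.INTER_CUBIC)
o=np.zeros((550,600,3),np.uint8);o[:b.shape[0],:b.shape[1]]=b;o[215:215+330,:480]=a;cv2.imwrite("pics/c6.png",o)
```

```text
0.29801059507635824 [-0.58069509  0.51979433 -2.23093921]
now [ 0.5309 -0.1171  0.1805] yaw -16.43 clk 9.35 -> xyz [-0.2123 -0.3702  0.0005] rot [-0.0014 -0.0067 -0.6008]
```

View pics/c6.png

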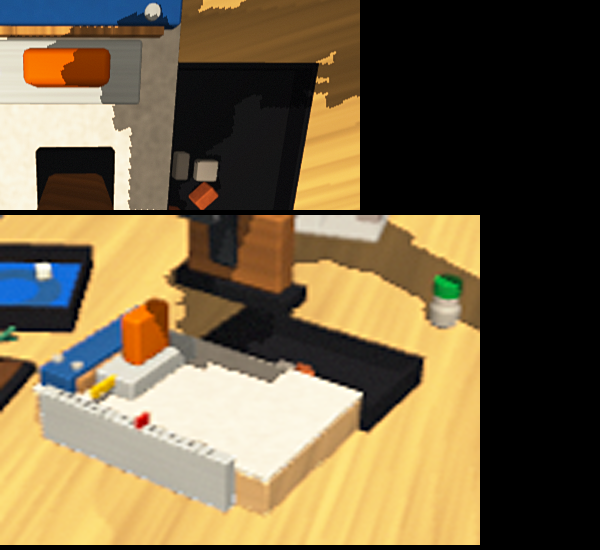

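The bed is clear, and three chips show in the tray at (181,165), (206,170) and (203,195). The fourth is out of the crop, so I'll count it from the top camera on the way back.

Emit:
carry_out:
  plan:
    - {"rot": [0,0,0],"xyz": [-0.008,-0.015,0],"grip": 230}
    - {"rot": [0,0,0],"xyz": [-0.02,-0.04,0],"grip": 230}
    - {"rot": [0,0,0],"xyz": [-0.04,-0.07,0],"grip": 230}
    - {"rot": [0,0,0],"xyz": [-0.06,-0.1,0],"grip": 230}
    - {"rot": [0,0,0],"xyz": [-0.08,-0.13,0],"grip": 230}
    - {"rot": [0,0,0],"xyz": [-0.095,-0.16,0],"grip": 230}
    - {"rot": [0,0,0],"xyz": [-0.11,-0.19,0],"grip": 230}
    - {"rot": [0,0,0],"xyz": [-0.12,-0.21,0],"grip": 230}

```text
clock: 10.12
tool_pos: [0.4734, 0.1155, 0.178]
eef_rot: [0.989, -0.145, 0.0, 0.001]
contact_force: [-0.2, -0.0, -2.5]
opening: 0.295
finger_force: 30.0
```

Run:
```python
from h import *
go((.4244,.2946,.18),np.radians(25))
im=r.snapshot("top")[:,:,::-1];hsv=cv2.cvtColor(im,cv2.COLOR_BGR2HSV);c=cam("top");b=np.load("bed.npz");y=float(b['yaw'])
m=cv2.inRange(hsv,(0,0,70),(180,255,255))
for cn in cv2.findContours(cv2.inRange(hsv[150:262,275:392],(0,0,75),(180,255,255)),cv2.RETR_LIST,cv2.CHAIN_APPROX_NONE)[0]:
    a=cv2.contourArea(cn)
    if 5<a<150:
        p=cn[:,0].mean(0)+[275,150];w=(ray(c,p,.012)[0]-b['B'])[:2];print(a,p.round(1),im[int(p[1]),int(p[0])],np.round([w@[np.cos(y),np.sin(y)],w@[-np.sin(y),np.cos(y)]],3))
```

```text
now [0.4734 0.1155 0.178 ] yaw -16.67 clk 10.1167 -> xyz [-0.0983 -0.1575 -0.0023] rot [ 1.400e-03 -7.000e-04 -7.273e-01]
97.0 [353.5 218.4] [ 71  84 113] [ 0.003 -0.116]
38.0 [347.7 211. ] [161 180 197] [ 0.019 -0.095]
6.0 [349. 171.] [73 53 44] [ 0.132 -0.07 ]
```

Emit:
carry_out:
  plan:
    - {"rot": [0,0,-0.08],"xyz": [-0.012,-0.02,0],"grip": 230}
    - {"rot": [0,0,-0.18],"xyz": [-0.03,-0.05,0],"grip": 230}
    - {"rot": [0,0,-0.28],"xyz": [-0.045,-0.075,0],"grip": 230}
    - {"rot": [0,0,-0.38],"xyz": [-0.06,-0.1,0],"grip": 230}
    - {"rot": [0,0,-0.48],"xyz": [-0.075,-0.125,0],"grip": 230}
    - {"rot": [0,0,-0.58],"xyz": [-0.09,-0.145,0],"grip": 230}
    - {"rot": [0,0,-0.68],"xyz": [-0.098,-0.157,0],"grip": 230}
    - {"rot": [0,0,-0.727],"xyz": [-0.098,-0.157,0],"grip": 230}

```text
clock: 10.83
tool_pos: [0.4251, 0.2951, 0.1777]
eef_rot: [0.976, 0.22, 0.001, 0.0]
contact_force: [0.0, -0.0, -1.8]
opening: 0.29
finger_force: 30.0
```

Run:
```python
from h import *
im=r.snapshot("top")[150:262,275:392,::-1]
im=r.snapshot("top")[150:262,275:392,::-1];im=np.clip(im.astype(float)*1.6,0,255).astype(np.uint8)
cv2.imwrite("pics/t7.png",cv2.resize(im,None,fx=5,fy=5,interpolation=cv2.INTER_CUBIC))
go((.4244,.2946,.0362),np.radians(25))
```

```text
now [0.4262 0.2911 0.1776] yaw 24.88 clk 10.9333 -> xyz [-0.0002 -0.0045  0.1414] rot [ 0.0035 -0.0002 -0.0021]
```

View pics/t7.png

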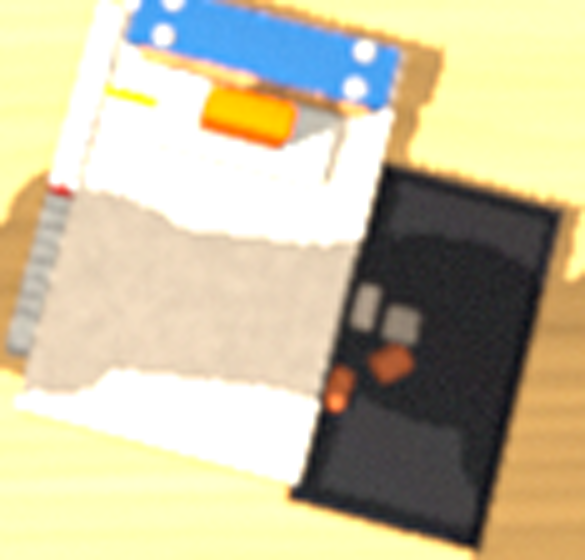

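All four chips appear to be in the tray. The red one at (338,388) is close to the inner wall, so I'll check where it rests.

Run:
```python
from h import *
im=r.snapshot("top")[:,:,::-1];hsv=cv2.cvtColor(im,cv2.COLOR_BGR2HSV);c=cam("top");b=np.load("bed.npz");y=float(b['yaw'])
A=np.array([[np.cos(y),np.sin(y)],[-np.sin(y),np.cos(y)]])
k=np.zeros(im.shape[:2],np.uint8);k[210:240,332:372]=cv2.inRange(hsv,(0,110,50),(14,255,255))[210:240,332:372]
for cn in cv2.findContours(k,cv2.RETR_EXTERNAL,cv2.CHAIN_APPROX_NONE)[0]:
    for z in(.017,.04):
        w=(ray(c,cn[:,0],z)-b['B'])[:,:2]@A.T;print(z,w.min(0).round(4),w.max(0).round(4))
e=[(max(np.where((hsv[v,300:360,2]>100))[0])+300,v) for v in range(200,225,5)];print(e,((ray(c,e,.04)-b['B'])[:,:2]@A.T).round(4))
go((.4244,.2946,.0362),np.radians(25))
s=r.get_state();print(s['qd'])
```

```text
0.017 [-0.044  -0.0982] [-0.0172 -0.0839]
0.04 [-0.0466 -0.0955] [-0.0202 -0.0814]
0.017 [-0.0201 -0.1281] [ 0.0021 -0.1049]
0.04 [-0.0231 -0.1249] [-0.0013 -0.1021]
[(np.int64(345), 200), (np.int64(344), 205), (np.int64(349), 210), (np.int64(341), 215), (np.int64(355), 220)] [[ 0.0429 -0.0767]
 [ 0.0286 -0.0775]
 [ 0.0187 -0.0945]
 [-0.0008 -0.0765]
 [-0.004  -0.1175]]
now [0.4265 0.2903 0.1777] yaw 24.71 clk 10.9833 -> xyz [-0.0002 -0.0054  0.1415] rot [ 0.004  -0.0002 -0.0051]
[ 0.00698892 -0.00780466  0.01440704  0.00531084 -0.00694353 -0.00188164
 -0.0103262 ]
```

Emit:
carry_out:
  plan:
    - {"rot": [0,0,0],"xyz": [0,-0.003,0.02],"grip": 230}
    - {"rot": [0,0,0],"xyz": [0,-0.005,0.05],"grip": 230}
    - {"rot": [0,0,0],"xyz": [0,-0.005,0.08],"grip": 230}
    - {"rot": [0,0,0],"xyz": [0,-0.005,0.105],"grip": 230}
    - {"rot": [0,0,0],"xyz": [0,-0.005,0.12],"grip": 230}
    - {"rot": [0,0,0],"xyz": [0,-0.005,0.12],"grip": 230}
    - {"rot": [0,0,0],"xyz": [0,-0.005,0.12],"grip": 230}
    - {"rot": [0,0,0],"xyz": [0,-0.005,0.12],"grip": 230}

```text
clock: 11.65
tool_pos: [0.4252, 0.2963, 0.0592]
eef_rot: [0.977, 0.215, 0.002, 0.001]
contact_force: [-0.5, 0.5, -2.3]
opening: 0.293
finger_force: 30.0
```

Run:
```python
from h import *
go((.4244,.2946,.0362),np.radians(25))
s=r.get_state();print(s['qd'].round(3),R.from_quat(s['eef_rot']).as_matrix()[:,2].round(4))
```

```text
now [0.4252 0.2963 0.0592] yaw 24.8 clk 11.65 -> xyz [-0.0015  0.0012  0.023 ] rot [ 0.0027 -0.0033 -0.0035]
[-0.002 -0.016 -0.01  -0.005  0.001 -0.002  0.   ] [ 0.0041 -0.001  -1.    ]
```

Emit:
carry_out:
  plan:
    - {"rot": [0.003,-0.003,0],"xyz": [-0.001,0.001,0.008],"grip": 230}
    - {"rot": [0.003,-0.003,0],"xyz": [-0.001,0.001,0.014],"grip": 230}
    - {"rot": [0.003,-0.003,0],"xyz": [-0.001,0.001,0.018],"grip": 230}
    - {"rot": [0.003,-0.003,0],"xyz": [-0.001,0.001,0.021],"grip": 230}
    - {"rot": [0.003,-0.003,0],"xyz": [-0.001,0.001,0.0225],"grip": 230}
    - {"rot": [0.003,-0.003,0],"xyz": [-0.001,0.001,0.0235],"grip": 230}
    - {"rot": [0.003,-0.003,0],"xyz": [-0.001,0.001,0.0235],"grip": 230}

```text
clock: 12.23
tool_pos: [0.4236, 0.2956, 0.0356]
eef_rot: [0.976, 0.216, -0.0, -0.0]
contact_force: [-0.6, -0.8, 4.5]
opening: 0.299
finger_force: 30.0
```

Emit:
carry_out:
  plan:
    - {"rot": [0,0,0],"xyz": [0,0,0],"grip": 90}
    - {"rot": [0,0,0],"xyz": [0,0,0],"grip": 90}
    - {"rot": [0,0,0],"xyz": [0,0,0],"grip": 90}
    - {"rot": [0,0,0],"xyz": [0,0,0],"grip": 90}
    - {"rot": [0,0,0],"xyz": [0,0,0],"grip": 90}
    - {"rot": [0,0,0],"xyz": [0,0,0],"grip": 90}

```text
clock: 12.73
tool_pos: [0.4238, 0.2957, 0.035]
eef_rot: [0.976, 0.216, -0.0, -0.0]
contact_force: [-0.5, 0.0, -0.1]
opening: 0.65
finger_force: 0.0
```

Emit:
carry_out:
  plan:
    - {"rot": [0,0,0],"xyz": [0,0,-0.01],"grip": 0}
    - {"rot": [0,0,0],"xyz": [0,0,-0.03],"grip": 0}
    - {"rot": [0,0,0],"xyz": [0,0,-0.07],"grip": 0}
    - {"rot": [0,0,0],"xyz": [0,0,-0.11],"grip": 0}
    - {"rot": [0,0,0],"xyz": [0,0,-0.15],"grip": 0}
    - {"rot": [0,0,0],"xyz": [0,0,-0.19],"grip": 0}
    - {"rot": [0,0,0],"xyz": [0,0,-0.2],"grip": 0}
    - {"rot": [0,0,0],"xyz": [0,0,-0.2],"grip": 0}

```text
clock: 13.4
tool_pos: [0.4257, 0.2968, 0.2391]
eef_rot: [0.977, 0.215, 0.003, -0.002]
contact_force: [-1.2, -0.4, -0.1]
opening: 1.001
finger_force: 0.0
```

Run:
```python
from h import *
s=r.get_state();print(s['q'].round(3));c=cam("wrist",s)
im=r.snapshot("wrist")[:,:,::-1].copy();cv2.imwrite("pics/w8.png",im);hsv=cv2.cvtColor(im,cv2.COLOR_BGR2HSV)
k=np.zeros(im.shape[:2],np.uint8);k[100:250,240:310]=cv2.inRange(hsv,(3,120,60),(22,255,255))[100:250,240:310]
cn=max(cv2.findContours(k,cv2.RETR_EXTERNAL,cv2.CHAIN_APPROX_NONE)[0],key=cv2.contourArea)[:,0]
print(cv2.minAreaRect(ray(c,cn,.083)[:,:2].astype(np.float32)),cn.min(0),cn.max(0))
b=np.load("bed.npz");y=float(b['yaw']);h=b['B'][:2]+.0917*np.array([np.cos(y),np.sin(y)])+.002*np.array([-np.sin(y),np.cos(y)]);print("handle",h)
go((h[0],h[1],.22),y+np.pi/2,s)
```

```text
[-0.57   0.549 -0.199  1.889  0.158  0.711 -1.997]
((0.42445313930511475, 0.2946959435939789), (0.09265581518411636, 0.025332747027277946), 24.553817749023438) [261 139] [291 245]
handle [ 0.62363877 -0.13932531]
now [0.4257 0.2968 0.2391] yaw 24.89 clk 13.4 -> xyz [-0.0041  0.4789  0.0178] rot [ 5.000e-04 -7.900e-03 -8.456e-01]
```

View pics/w8.png

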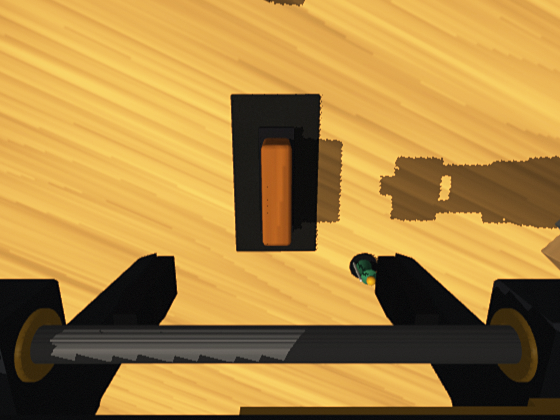

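The scraper stands on the mat at (0.424, 0.295), within about 1 mm of the middle and aligned with it. Next is the handle.

Emit:
carry_out:
  plan:
    - {"rot": [0,0,0],"xyz": [0,0.24,0],"grip": 0}
    - {"rot": [0,0,0],"xyz": [0,0.24,0],"grip": 0}
    - {"rot": [0,0,0],"xyz": [0,0.24,0],"grip": 0}
    - {"rot": [0,0,0],"xyz": [0,0.24,0],"grip": 0}
    - {"rot": [0,0,0],"xyz": [0,0.24,0],"grip": 0}
    - {"rot": [0,0,0],"xyz": [0,0.24,0],"grip": 0}

```text
clock: 13.95
tool_pos: [0.5247, 0.0734, 0.2328]
eef_rot: [0.977, 0.214, -0.003, 0.0]
contact_force: [0.6, -0.1, 1.1]
opening: 1.002
finger_force: 0.0
```

Emit:
carry_out:
  plan:
    - {"rot": [0,0,-0.845],"xyz": [-0.004,0.239,0.017],"grip": 0}
    - {"rot": [0,0,-0.845],"xyz": [-0.004,0.239,0.017],"grip": 0}
    - {"rot": [0,0,-0.845],"xyz": [-0.004,0.239,0.017],"grip": 0}
    - {"rot": [0,0,-0.845],"xyz": [-0.004,0.239,0.017],"grip": 0}
    - {"rot": [0,0,-0.845],"xyz": [-0.004,0.239,0.017],"grip": 0}
    - {"rot": [0,0,-0.845],"xyz": [-0.004,0.239,0.017],"grip": 0}
    - {"rot": [0,0,-0.845],"xyz": [-0.004,0.239,0.017],"grip": 0}
    - {"rot": [0,0,-0.845],"xyz": [-0.004,0.239,0.017],"grip": 0}

```text
clock: 14.62
tool_pos: [0.6206, -0.1435, 0.2143]
eef_rot: [0.803, 0.596, -0.002, -0.002]
contact_force: [-0.6, 1.0, -0.5]
opening: 1.002
finger_force: 0.0
```

Emit:
carry_out:
  plan:
    - {"rot": [0,0,0],"xyz": [0,0,0],"grip": 0}
    - {"rot": [0,0,0],"xyz": [0,0,0],"grip": 0}

```text
clock: 14.78
tool_pos: [0.6213, -0.1384, 0.2166]
eef_rot: [0.802, 0.597, -0.001, -0.002]
contact_force: [0.1, 0.4, -0.4]
opening: 0.997
finger_force: 0.0
```

Run:
```python
from h import *
s=r.get_state();np.save("s9.npy",s,allow_pickle=True);c=cam("wrist",s);print(s['q'].round(2),s['qd'].round(3))
im=r.snapshot("wrist")[:,:,::-1].copy();cv2.imwrite("pics/w9.png",im)
b=np.load("bed.npz");y=float(b['yaw'])
go((.6236,-.1393,.22),y+np.pi/2,s)
A=np.array([[np.cos(y),np.sin(y)],[-np.sin(y),np.cos(y)]])
hsv=cv2.cvtColor(im,cv2.COLOR_BGR2HSV)
for n,lo,hi,z in(("handle",(3,200,200),(18,255,255),.106),("yellow",(22,150,120),(35,255,255),.06),("mark",(0,200,100),(3,255,255),.06)):
    for cn in cv2.findContours(cv2.inRange(hsv,lo,hi),cv2.RETR_EXTERNAL,cv2.CHAIN_APPROX_NONE)[0]:
        if cv2.contourArea(cn)>25:
            w=(ray(c,cn[:,0],z)-b['B'])[:,:2]@A.T;print(n,cn[:,0].min(0),cn[:,0].max(0),w.min(0).round(4),w.max(0).round(4),((w.min(0)+w.max(0))/2).round(4))
```

```text
[ 0.41  0.76 -0.49  1.54  0.41  0.95 -0.5 ] [-0.012 -0.013  0.004 -0.005  0.002  0.003  0.01 ]
now [ 0.6213 -0.1384  0.2166] yaw 73.36 clk 14.7833 -> xyz [-0.0002  0.0024 -0.0034] rot [-0.0038 -0.0011  0.0004]
handle [263 171] [287 233] [ 0.0807 -0.0201] [0.098  0.0266] [0.0893 0.0032]
yellow [ 47 111] [ 76 182] [-0.0936  0.0086] [-0.0786  0.0666] [-0.0861  0.0376]
yellow [273  93] [279 133] [0.0875 0.0493] [0.0923 0.0803] [0.0899 0.0648]
yellow [311  41] [321  72] [0.1165 0.0958] [0.1248 0.1178] [0.1206 0.1068]
mark [196  74] [203  91] [0.0277 0.0818] [0.0326 0.0944] [0.0301 0.0881]
```

View pics/w9.png

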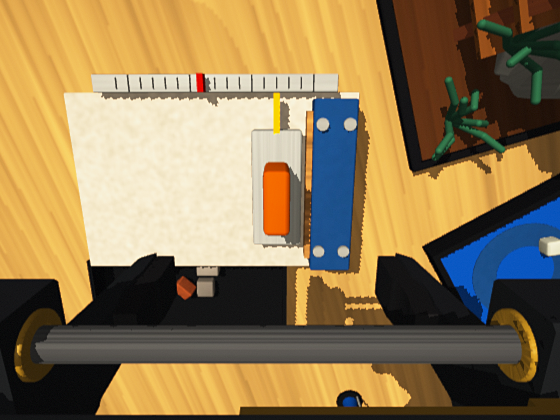

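The wrist camera looks down on the jig. The handle is at (275,202), the pointer at (276,113), and the red mark at (200,82). The required pull is about 59.8 mm. Descending onto the handle.

Emit:
carry_out:
  plan:
    - {"rot": [-0.004,0,0],"xyz": [0,0.001,0.03],"grip": 0}
    - {"rot": [-0.004,0,0],"xyz": [0,0.001,0.06],"grip": 0}
    - {"rot": [-0.004,0,0],"xyz": [0,0.001,0.09],"grip": 0}
    - {"rot": [-0.004,0,0],"xyz": [0,0.001,0.115],"grip": 0}
    - {"rot": [-0.004,0,0],"xyz": [0,0.001,0.135],"grip": 0}
    - {"rot": [-0.004,0,0],"xyz": [0,0.001,0.145],"grip": 0}
    - {"rot": [-0.004,0,0],"xyz": [0,0.001,0.147],"grip": 0}
    - {"rot": [-0.004,0,0],"xyz": [0,0.001,0.147],"grip": 0}

```text
clock: 15.5
tool_pos: [0.623, -0.1398, 0.0707]
eef_rot: [0.802, 0.597, 0.001, 0.001]
contact_force: [-0.7, 0.6, 0.1]
opening: 0.996
finger_force: 0.0
```

Emit:
carry_out:
  plan:
    - {"rot": [0,0,0],"xyz": [0,0,0],"grip": 240}
    - {"rot": [0,0,0],"xyz": [0,0,0],"grip": 240}
    - {"rot": [0,0,0],"xyz": [0,0,0],"grip": 240}
    - {"rot": [0,0,0],"xyz": [0,0,0],"grip": 240}
    - {"rot": [0,0,0],"xyz": [0,0,0],"grip": 240}
    - {"rot": [0,0,0],"xyz": [0,0,0],"grip": 240}
    - {"rot": [0,0,0],"xyz": [0,0,0],"grip": 240}
    - {"rot": [0,0,0],"xyz": [0,0,0],"grip": 240}
  squeeze: 45

```text
clock: 16.17
tool_pos: [0.6229, -0.1408, 0.0706]
eef_rot: [0.802, 0.597, 0.001, 0.001]
contact_force: [0.1, -1.0, -0.1]
opening: 0.422
finger_force: 0.0
```

Emit:
carry_out:
  plan:
    - {"rot": [0,0,0],"xyz": [0,0,0],"grip": 240}
    - {"rot": [0,0,0],"xyz": [0,0,0],"grip": 240}
    - {"rot": [0,0,0],"xyz": [0,0,0],"grip": 240}
    - {"rot": [0,0,0],"xyz": [0,0,0],"grip": 240}
    - {"rot": [0,0,0],"xyz": [0,0,0],"grip": 240}
    - {"rot": [0,0,0],"xyz": [0,0,0],"grip": 240}
    - {"rot": [0,0,0],"xyz": [0,0,0],"grip": 240}

```text
clock: 16.75
tool_pos: [0.621, -0.1402, 0.0703]
eef_rot: [0.802, 0.597, -0.001, -0.0]
contact_force: [-5.4, 1.3, 3.9]
opening: 0.226
finger_force: 45.0
```

Emit:
carry_out:
  plan:
    - {"rot": [0,0,0],"xyz": [0,-0.005,0],"grip": 240}
    - {"rot": [0,0,0],"xyz": [0,-0.012,0],"grip": 240}
    - {"rot": [0,0,0],"xyz": [0,-0.02,0],"grip": 240}
    - {"rot": [0,0,0],"xyz": [0,-0.028,0],"grip": 240}
    - {"rot": [0,0,0],"xyz": [0,-0.036,0],"grip": 240}
    - {"rot": [0,0,0],"xyz": [0,-0.044,0],"grip": 240}
    - {"rot": [0,0,0],"xyz": [0,-0.052,0],"grip": 240}
    - {"rot": [0,0,0],"xyz": [0,-0.055,0],"grip": 240}

```text
clock: 17.42
tool_pos: [0.573, -0.1259, 0.0703]
eef_rot: [0.802, 0.597, 0.003, 0.003]
contact_force: [8.8, -2.9, -10.4]
opening: 0.222
finger_force: 45.2
```

Emit:
carry_out:
  plan:
    - {"rot": [0,0,0],"xyz": [0,0,0],"grip": 240}
    - {"rot": [0,0,0],"xyz": [0,0,0],"grip": 240}
    - {"rot": [0,0,0],"xyz": [0,0,0],"grip": 240}

```text
clock: 17.67
tool_pos: [0.5737, -0.1261, 0.0704]
eef_rot: [0.802, 0.597, 0.003, 0.003]
contact_force: [7.4, -3.4, -9.4]
opening: 0.223
finger_force: 45.2
```

```bash
cat > m.py <<'E'
from h import *
import sys
b=np.load("bed.npz");y=float(b['yaw']);A=np.array([[np.cos(y),np.sin(y)],[-np.sin(y),np.cos(y)]])
s=r.get_state();c=cam("wrist",s);print(s['opening'],s['finger_force'],s['contact_force'].round(1),s['tool_pos'].round(4),s['qd'].round(3))
im=r.snapshot("wrist")[:,:,::-1].copy();cv2.imwrite(sys.argv[1],im);hsv=cv2.cvtColor(im,cv2.COLOR_BGR2HSV)
for n,lo,hi in(("yellow",(22,150,90),(35,255,255)),("mark",(0,180,80),(4,255,255))):
    for cn in cv2.findContours(cv2.inRange(hsv,lo,hi),cv2.RETR_EXTERNAL,cv2.CHAIN_APPROX_NONE)[0]:
        w=(ray(c,cn[:,0],.06)-b['B'])[:,:2]@A.T
        if cv2.contourArea(cn)>25 and w[:,0].min()>-.02 and w[:,1].min()>.03: print(n,cn[:,0].min(0),cn[:,0].max(0),w.min(0).round(4),w.max(0).round(4),((w.min(0)+w.max(0))/2).round(4))
E
python3 m.py pics/w10.png
```

```text
0.22275845219215484 45.20930364495143 [ 7.4 -3.4 -9.4] [ 0.5737 -0.1261  0.0704] [-0.     0.001 -0.001 -0.002 -0.     0.001  0.002]
yellow [269  81] [280 159] [0.0383 0.0485] [0.043 0.08 ] [0.0407 0.0643]
mark [240  41] [253  78] [0.0273 0.0812] [0.0323 0.0949] [0.0298 0.088 ]
```

View pics/w10.png

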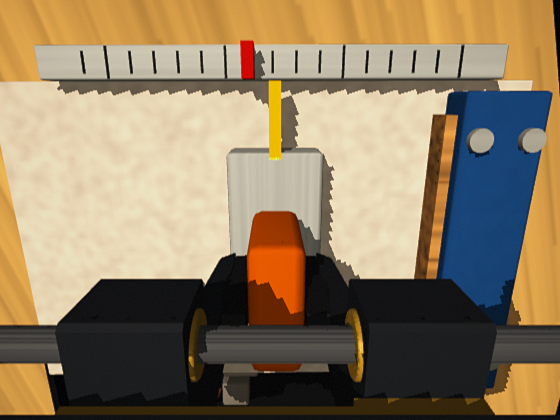

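The pointer is at (274,120) and the mark at (246,60), so about 10.9 mm of pull remains.

Emit:
carry_out:
  plan:
    - {"rot": [0,0,0],"xyz": [0,-0.004,0],"grip": 240}
    - {"rot": [0,0,0],"xyz": [0,-0.008,0],"grip": 240}
    - {"rot": [0,0,0],"xyz": [0,-0.011,0],"grip": 240}
    - {"rot": [0,0,0],"xyz": [0,-0.011,0],"grip": 240}
    - {"rot": [0,0,0],"xyz": [0,-0.011,0],"grip": 240}
    - {"rot": [0,0,0],"xyz": [0,-0.011,0],"grip": 240}
    - {"rot": [0,0,0],"xyz": [0,-0.011,0],"grip": 240}

```text
clock: 18.3
tool_pos: [0.5637, -0.1231, 0.0703]
eef_rot: [0.802, 0.597, 0.004, 0.004]
contact_force: [8.4, -3.8, -9.0]
opening: 0.218
finger_force: 45.2
```

```bash
python3 m.py pics/w11.png; sleep 0; python3 m.py pics/w12.png
```

```text
0.21824423307790783 45.24032119195908 [ 8.4 -3.8 -9. ] [ 0.5637 -0.1231  0.0703] [ 0.001 -0.    -0.002 -0.001 -0.     0.001 -0.001]
yellow [268  80] [280 159] [0.0277 0.0485] [0.0326 0.0804] [0.0301 0.0644]
mark [267  41] [279  78] [0.0273 0.0812] [0.0321 0.0948] [0.0297 0.088 ]
0.22223478450638864 45.240734077524394 [ 9.  -3.3 -8.5] [ 0.5637 -0.1231  0.0703] [-0.    -0.001 -0.001  0.001 -0.002  0.001  0.001]
yellow [268  80] [280 157] [0.0277 0.0494] [0.0326 0.0804] [0.0301 0.0649]
mark [267  41] [279  78] [0.0273 0.0812] [0.0321 0.0948] [0.0297 0.088 ]
```

```bash
python3 -c "
from plant import r
print(r.finish_job())"
```

```text
the job is handed in; nothing more can be done
None
```

The job is handed in at about 18 s: all four chips are in the tray, the scraper stands upright on the middle of its mat, and the arm is still holding the jaw with its pointer about 0.4 mm from the red mark by the wrist camera.

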